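# Unclip the dried print scrapers and rack them

### The job

The wide and the narrow print scraper have dried in the sloping drying stand. Pull each one straight out of its sheath, against the click of its roller catch, and lower it blade first into the slot of its own width in the tool rack, fully home and standing upright on its own; do not drop it in. Leave the depth gauge, the glass vials and the shoulder stem standing where they are.

Things in the scene. Friction and masses are not known exactly. Their poses are not given: they have to be found in the camera images.
- wide_scraper: wide print scraper, about 160 g, 190 mm long: steel blade 50 mm wide, 3 mm thick, 85 mm long, then a black handle 26 mm wide, 18 mm thick. Origin: middle of the blade's cutting edge; z runs up the blade and handle (handle z = 85 to 190 mm), y across the width, x through the thickness. Starts clicked in its sheath, leaning 30 deg; pull it out along its own z.
- narrow_scraper: narrow print scraper, about 120 g, 190 mm long: steel blade 28 mm wide, 3 mm thick, 85 mm long, then a black handle 22 mm wide, 18 mm thick. Origin: middle of the blade's cutting edge; z runs up the blade and handle (handle z = 85 to 190 mm), y across the width, x through the thickness. Starts clicked in its sheath, leaning 30 deg; pull it out along its own z.
- stand: fixed drying stand of grey sheet steel, 200 mm wide (y), x from -65 to +85 mm, 100 mm high; origin on the work surface. Its panel carries two aluminium blade sheaths (wide at y = +45 mm, narrow at y = -45 mm), sloping so that the scrapers lean 30 deg from vertical, handle ends towards the stand's -x (robot's side), leaning in its x-z plane
- sheath_wide (a point): where the middle of the wide scraper's edge rests in its sheath, which covers the lowest 72 mm of the blade with 1 to 2 mm of play. A sprung roller catch sits in a hole of the blade: about 13 N along the blade frees it within the first 8 mm, then about 6 N of friction; clear after 85 mm
- sheath_narrow (a point): the same point for the narrow scraper; its sheath and catch work alike
- rack: fixed tool rack: steel tray 100 mm (x) by 200 mm (y), 6 mm thick, origin middle of its underside. On it stand three grey slotted blocks side by side along y, 60 mm apart, their order changing; all have the rack's yaw, and its -x side faces the robot
- slot_wide: fixed grey block with the wide slot, 80 (x) by 56 (y) by 75 mm high; origin middle of its underside, 6 mm above the work surface. Slot in its middle, open at the top, 3 mm chamfer, 55 mm long along the block's x, 7 mm across (y), 65 mm deep: floor 10 mm above the origin. Fully home, a scraper's edge is on that floor and its handle's end 206 mm above the work surface
- slot_narrow: block like slot_wide, but its slot is 33 mm long along x, 7 mm across, 65 mm deep
- slot_gauge: block like slot_wide, but its slot is 25 mm long along x; it holds the depth gauge
- depth_gauge: brushed aluminium depth gauge standing in the third block: rule 20 x 4 x 150 mm with a cross-head 75 mm long (along the slot) and 12 mm thick, 102 to 118 mm up the rule; top 166 mm above the work surface. Origin: foot of the rule. Leave it
- shoulder_stem: cream resin shoulder stem standing on its broad end between stand and rack: 42 mm across at the foot, tapering to a tip 128 mm up; origin middle of its foot. Leave it
- vial1: glass sample vial with white cap, 28 mm across, 70 mm high, standing on the robot's side of the rack; origin middle of its foot. Leave it
- vial2: a second such vial, standing on the robot's side of the stand, below the scraper handles. Leave it
Not all that is in view belongs to the job. Of the things that look like the stand, the largest one is meant.

How it is judged:
On the way, in this order (a step that is already met when the one before it is completed fails the run):
1. one of the scrapers is pulled clear of its sheath ((distance between wide_scraper and sheath_wide above 0.085 m or distance between narrow_scraper and sheath_narrow above 0.085 m)), for 0.1 s.
2. one of the scrapers stands fully home in its own slot (((horizontal distance between wide_scraper and slot_wide below 0.009 m and z of wide_scraper in the frame of slot_wide between 0.004 and 0.016 m and angle between wide_scraper's own z axis and vertical below 0.15 rad and linear speed of wide_scraper below 0.05 m/s) or (horizontal distance between narrow_scraper and slot_narrow below 0.009 m and z of narrow_scraper in the frame of slot_narrow between 0.004 and 0.016 m and angle between narrow_scraper's own z axis and vertical below 0.15 rad and linear speed of narrow_scraper below 0.05 m/s))), for 0.2 s.
At the end, for the whole second after the job is handed in: Each scraper stands at rest in the slot of its own width: the middle of its edge within 9 mm of the block's middle and within 6 mm of the slot's floor, leaning less than 0.15 rad from upright, slower than 0.05 m/s (horizontal distance between wide_scraper and slot_wide below 0.009 m and z of wide_scraper in the frame of slot_wide between 0.004 and 0.016 m and angle between each of wide_scraper, narrow_scraper's own z axis and vertical below 0.15 rad and linear speed of each of wide_scraper, narrow_scraper below 0.05 m/s and horizontal distance between narrow_scraper and slot_narrow below 0.009 m and z of narrow_scraper in the frame of slot_narrow between 0.004 and 0.016 m); the robot touches nothing.
It fails at once if the depth gauge is shifted by more than 30 mm or tipped (distance of depth_gauge from where it was at the start of the episode above 0.03 m or angle between depth_gauge's own z axis and vertical above 0.35 rad).
It fails at once if the shoulder stem is shifted by more than 30 mm or tipped (distance of shoulder_stem from where it was at the start of the episode above 0.03 m or angle between shoulder_stem's own z axis and vertical above 0.35 rad).
It fails at once if a vial is shifted by more than 30 mm or tipped ((distance of vial1 from where it was at the start of the episode above 0.03 m or angle between vial1's own z axis and vertical above 0.35 rad) or (distance of vial2 from where it was at the start of the episode above 0.03 m or angle between vial2's own z axis and vertical above 0.35 rad)).
It fails at once if a scraper is dropped into its slot (faster than 0.6 m/s in it) instead of being lowered ((horizontal distance between wide_scraper and slot_wide below 0.012 m and z of wide_scraper in the frame of slot_wide below 0.072 m and linear speed of wide_scraper above 0.6 m/s) or (horizontal distance between narrow_scraper and slot_narrow below 0.012 m and z of narrow_scraper in the frame of slot_narrow below 0.072 m and linear speed of narrow_scraper above 0.6 m/s)).
It also fails if it takes over 64 s, if anything falls off the work surface, if the arm or the gripper's body presses on something with over 40 N, if the wrist force passes 120 N, or if a joint passes its speed limit or range.

### The arm

A 6-joint arm with a two-finger parallel gripper is mounted at the origin on the work surface. World frame = base frame: x ahead of the robot, y to its left, z up, the work surface at z = 0. Lengths are in m, angles in rad, forces in N, time in s.
With the tool pointing down it reaches from about 0.35 to 0.775 m from the base axis. Payload 7.3 kg.
Tool frame: the origin (TCP) lies on the front face of the gripper's body, between the roots of the fingers; the fingertips stand ahead of it and the grasp point (between the pads) lies 47 mm ahead of it (finger_overhang is the z of the fingertips in the tool frame, in m); z points along the fingers, y is the line along which they close (so a half turn about z gives the same grasp; the last joint's range is limited). The gripper opens to 92 mm and grips with 3 to 60 N. Pads are 19 mm wide; open, the fingers measure 130 mm over their backs; the gripper's body (75 mm by 190 mm) begins 47 mm behind the grasp point.
Start: joints at [1.166, 0.342, 1.524, -0, 1.275, -0.146], TCP at [0.134, 0.508, 0.292] pointing down, gripper open.
Joint ranges: [-2.53, 2.53], [-0.77, 2.02], [0.04, 2.7], [-1, 4.14], [0.28, 2.66], [-3.11, 3.11]. Speed limits (rad/s): [2.57, 2.57, 3.14, 3.14, 3.14, 3.14].

### API

Orientations are given as [roll, pitch, yaw] about the fixed x, y, z axes, in that order (R = Rz(yaw) Ry(pitch) Rx(roll)).
In Python, from cell import * gives the robot as it stands. The module is installed in compiled form; this text tells all that it offers.
- The arm moves only by the tool arm_command, never from a script. Its argument "series" is a list of rows, each an object of numbers: "x", "y", "z": the shift along the tool's x, y, z in mm; "rx", "ry", "rz": the turn, a rotation vector about the tool's x, y, z in degrees. A call has 1 to 20 rows; each row is the pose to reach, as a shift and turn from the pose commanded when the call began, along the tool's axes at that moment; what a row does not reach only later rows make up. A row lasts 1/10 s, in which the tool goes at most 50 mm and 8.59 degrees, less where a joint would pass 70% of its speed; a pose out of reach is approached as far as the arm can. A call with a gripper value outside its range is refused whole. "hand" is the finger opening in mm, from 0 to 91.8, set as the call begins (left out, the last holds). The fingers move at their own pace and stop on an object; "squeeze" is the grip in N (left out, the last holds). Time passes only in rows, so rows that repeat a pose let the fingers close. It gives the time, the measured TCP pose, the force, the opening and the grip force at its end, in the units of the state.
- observe(): the state, without advancing time (a new reading comes with each control period).
- read_camera(name): name is "scene" or "top"; returns a dict with "pixels" (420x560x3 uint8, blue, green, red), "K" (3x3 intrinsics, pixels), "k1" (the pictures are not rectified: a ray, as slopes to the right and down, at radius r is drawn at 1 + k1 r^2 times it, then the intrinsics apply), "rvec" (rotation vector, rad) and "tvec" (3), from world to camera coordinates, as OpenCV has them. Camera axes: x right, y down, z forward; pixel columns grow to the right and rows downward; lengths in m; the calibration is good to about 2 mm. A picture is of the moment at which its call begins. There is no depth.
- hand_in(): hands the job in; it is judged then, once.
Trained networks look in a picture, given as the dict that the camera call returned (one of the last four; its "shot" number tells which), for a name from the list of things; names that differ only in an ending like _2 or _b are one class to them, and where a whole thing is asked for, a point or a joint stands for the part that bears it (a point fixed in the world has none). Each returns a list of dicts, best first, with "confidence" (0 to 1); they miss things now and then, are a little off and sometimes report something else, mostly with a low value. They report only what shows in the picture. A call takes as long as a camera call. They do not tell look-alikes from the thing itself.
- boxes_of(picture, query): "point" ([x, y, z] in m, in world coordinates, good to about 4 mm: the middle of the surface that is visible of it).
- trace(picture, query): "pixels" (420x560 bool, what is visible of it).
- mark_of(picture, query): "point" ([x, y, z] in m, in world coordinates, good to about 4 mm: a listed point, or the origin of a listed thing).
The state is a dict: "time": time; "qpos": joint angles; "qvel": joint speeds; "joint_efforts": joint torques, N m; "tool_pos": TCP position; "tool_rot": TCP orientation; "contact_force": force on the tool from outside, world axes, zero at the start; "torque": the same for the moment, N m; "opening": finger opening in m; "grip_force": force on a finger pad.
Only numpy, scipy, OpenCV 4.12 (cv2) and the standard library are available. Lean on these libraries where they do the work, as an engineer would, in place of code of your own. Each camera call takes 0.05 s, during which the arm holds its last target. There are 200 camera calls.

## Working session

There is one attempt and no reset: what is moved stays moved. The work goes in short steps, Python scripts to look and compute and a tool call to move; the robot and the scene stay as the last step left them, time stands still between calls to the robot, and variables do not carry over. Pictures are saved under pics/ and viewed, at most 10 in all, crops included, and the job is handed in when it is done.

Besides the shell and the picture viewer there is one more tool, called as a command line: name --argument value ..., lists and objects as JSON in quotes. arm_command: Moves the arm, as the interface text tells. Its arguments: {"type":"object","properties":{"series":{"type":"array"},"hand":{"type":"number"},"squeeze":{"type":"number"}},"required":["series"]}

```bash
mkdir -p pics; cat > h.py <<'E'
from cell import *
import numpy as np, cv2
from scipy.spatial.transform import Rotation as R
def proj(p,P):
    Rm=cv2.Rodrigues(np.array(p["rvec"],float))[0]
    c=np.atleast_2d(P)@Rm.T+np.array(p["tvec"]).ravel()
    s=c[:,:2]/c[:,2:]; s=s*(1+p["k1"]*(s**2).sum(1,keepdims=True))
    K=np.array(p["K"]); return s@K[:2,:2].T+K[:2,2]
E
python3 - <<'E'
from h import *
print(observe())
for n in ["scene","top"]:
    p=read_camera(n); cv2.imwrite(f"pics/{n}1.png",p["pixels"])
    Rm=cv2.Rodrigues(np.array(p["rvec"],float))[0]
    print(n,"campos",(-Rm.T@np.array(p["tvec"]).ravel()).round(3))
    for q in ["wide_scraper","narrow_scraper","stand","sheath_wide","sheath_narrow","rack","slot_wide","slot_narrow","slot_gauge","depth_gauge","shoulder_stem","vial1","vial2"]:
        for d in mark_of(p,q)[:3]:
            print(q,round(d["confidence"],2),np.round(d["point"],3),proj(p,d["point"])[0].round())
E
```

```text
{'time': 0.0, 'qpos': array([ 1.16603635e+00,  3.42702033e-01,  1.52502821e+00,  1.81060615e-05,
        1.27538464e+00, -1.45978940e-01]), 'qvel': array([-0.00069022,  0.00101165,  0.00039316, -0.00097647,  0.00019191,
       -0.00015479]), 'joint_efforts': array([ 6.70434438e-04, -4.31253290e+01, -2.44218296e+01,  7.17838830e-02,
        5.60220599e-02, -1.10181243e-04]), 'tool_pos': array([0.1341892 , 0.50724128, 0.29155172]), 'tool_rot': array([-3.14008913e+00, -2.38554618e-04,  2.88280615e+00]), 'contact_force': array([ 0.04890032, -0.29528267, -0.57697844]), 'torque': array([ 0.00738405, -0.04201105,  0.05239563]), 'grip_force': 0.0, 'opening': 0.09165039801136333}
scene campos [ 1.053 -0.614  0.753]
wide_scraper 0.39 [ 0.641  0.206 -0.001] [340. 181.]
stand 0.96 [ 0.621 -0.164 -0.002] [227. 278.]
stand 0.84 [ 0.37  -0.107 -0.003] [155. 207.]
stand 0.56 [ 0.826 -0.125 -0.001] [332. 320.]
sheath_wide 0.93 [ 0.656 -0.112  0.03 ] [259. 259.]
sheath_wide 0.92 [ 0.86  -0.097  0.022] [358. 311.]
sheath_wide 0.62 [ 0.402 -0.075  0.018] [176. 198.]
sheath_narrow 0.92 [ 0.403 -0.13   0.
[... 861 characters left out ...]
0.96 [ 0.407 -0.133  0.018] [332. 294.]
sheath_narrow 0.81 [ 0.667 -0.206  0.036] [362. 180.]
sheath_narrow 0.67 [ 0.854 -0.158  0.018] [338. 103.]
rack 0.34 [0.64  0.152 0.005] [209. 196.]
slot_narrow 0.56 [0.637 0.15  0.003] [210. 197.]
slot_narrow 0.5 [ 0.519 -0.192 -0.006] [355. 244.]
slot_gauge 0.9 [0.635 0.272 0.008] [159. 199.]
depth_gauge 0.63 [0.64  0.27  0.018] [159. 196.]
shoulder_stem 0.62 [0.561 0.016 0.004] [267. 228.]
vial1 0.64 [ 0.518 -0.191 -0.005] [354. 245.]
vial1 0.54 [0.546 0.193 0.003] [192. 236.]
vial1 0.33 [0.636 0.273 0.007] [159. 198.]
vial2 0.64 [ 0.518 -0.191 -0.005] [354. 245.]
vial2 0.54 [0.546 0.193 0.003] [192. 236.]
vial2 0.33 [0.636 0.273 0.007] [159. 198.]
```

View pics/scene1.png

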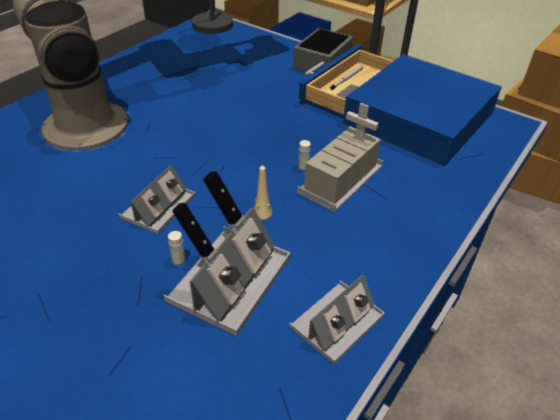

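View pics/top1.png

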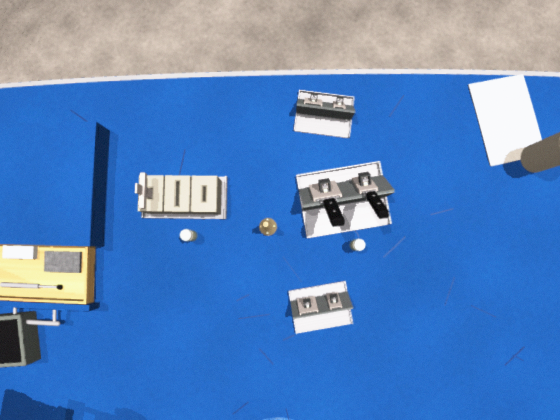

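The scene view shows three stands: the large one with handles at px (228,280), small look-alikes at (157,205) and (337,320). The top view shows the same three at (343,200), (320,307) and (325,113). The large one is meant. In the rack the top view gives, from the left, gauge (150,195), the longer wide slot (178,195) and the narrow slot (204,195). Next I fit the poses to the silhouettes.

```bash
cat >> h.py <<'E'
from scipy.optimize import minimize
def box(x0,x1,y0,y1,z0,z1): return np.array([[x,y,z] for x in(x0,x1) for y in(y0,y1) for z in(z0,z1)],float)
def render(p,parts,roi,s=4):
    x0,y0,x1,y1=roi; m=np.zeros(((y1-y0)*s,(x1-x0)*s),np.uint8)
    for P in parts:
        u=(proj(p,P)-[x0-.5,y0-.5])*s-.5
        cv2.fillConvexPoly(m,cv2.convexHull((u*16).round().astype(np.int32)),255,shift=4)
    return cv2.resize(m,(x1-x0,y1-y0),interpolation=cv2.INTER_AREA)/255.
def cost(views,parts):
    return sum(np.abs(render(p,parts,roi)-m)[w].sum() for p,m,roi,w in views)
def fit(views,model,x0,step):
    x0=np.array(x0,float); best=None
    for k in range(2):
        sim=np.vstack([x0]+[x0+np.eye(len(x0))[i]*step[i]*(1-1.6*k) for i in range(len(x0))])
        r=minimize(lambda v:cost(views,model(v)),x0,method="Nelder-Mead",options=dict(initial_simplex=sim,xatol=1e-4,fatol=.05,maxiter=400)); x0=r.x
    return r.x,r.fun
def scr(w):  # handle fit: edge x,y,z, yaw(deg), lean 30
    hb=box(-.009,.009,-w/2,w/2,.085,.19)
    def f(v):
        Rm=R.from_euler("ZY",[v[3],-30],degrees=True).as_matrix()
        return [hb@Rm.T+v[:3]]
    return f
def rackm(v):
    Rm=R.from_euler("z",v[2],degrees=True).as_matrix(); t=np.array([v[0],v[1],0])
    B=[box(-.05,.05,-.1,.1,0,.006)]+[box(-.04,.04,c-.028,c+.028,.006,.081) for c in(-.06,0,.06)]
    return [b@Rm.T+t for b in B]
E
cat > m.py <<'E'
from h import *
import sys
ps={n:read_camera(n) for n in["scene","top"]}
rois={"w":{"scene":(198,165,250,232),"top":(315,190,352,232)},"n":{"scene":(168,198,222,265),"top":(358,180,395,224)}}
for k,w,x0 in[("w",.026,[.657,-.113,.034,6]),("n",.022,[.667,-.204,.034,6])]:
    V=[]
    for n,p in ps.items():
        a,b,c,d=r=rois[k][n]; im=p["pixels"][b:d,a:c].astype(float); mx=im.max(2)
        m=np.clip((75-mx)/50+.5,0,1)
        V.append((p,m,r,np.ones(m.shape,bool)))
    for vv in(V,V[:1],V[1:]): print(k,*[np.round(z,4) for z in fit(vv,scr(w),x0,[.004,.004,.004,4])])
    if k=="w": print(V[0][0]["pixels"][200,210:245].max(1),V[1][0]["pixels"][212,320:350].max(1))
V=[]
for n,r in[("scene",(285,115,395,210)),("top",(125,165,240,230))]:
    p=ps[n];a,b,c,d=r; im=p["pixels"][b:d,a:c].astype(float)
    m=np.clip((im[...,2]/(im[...,0]+1)-.45)/.3+.0,0,1)
    w=np.ones(m.shape,bool); V.append((p,m,r,w))
    cv2.imwrite(f"pics/m_{n}.png",np.hstack([im,np.repeat(m[...,None]*255,3,2),np.repeat(render(p,rackm([.637,.209,0]),r)[...,None]*255,3,2)]))
# masks off: gauge / vial
(p,m,r,w)=V[0]; w[:,: 30][:70]=False; w[:25,50:]=False; w[:45,60:]=False
(p,m,r,w)=V[1]; w[:,:25]=False; w[55:, 50:75]=False
for vv in(V,V[:1],V[1:]): print("rack",*[np.round(z,4) for z in fit(vv,rackm,[.637,.209,0],[.005,.005,3])])
a=cv2.resize(cv2.imread("pics/m_scene.png"),None,fx=2.4,fy=2.4);b=cv2.resize(cv2.imread("pics/m_top.png"),(a.shape[1],330))
cv2.imwrite("pics/m.png",np.vstack([a,b]))
E
python3 m.py
```

```text
w [ 0.6555 -0.1096  0.029  11.7413] 419.3506
w [ 0.6207 -0.0829 -0.0111  4.6772] 157.3129
w [ 0.6569 -0.1135  0.0335  8.3068] 159.6173
[143 145 143 143 129  70  22   9  10  11  12  12  16  13  14  15  16  16
  13  11  15  13  24  74 126 142 143 142 142 139 137 140 138 140 140] [232 239 239 239 240 238 162  60  22  24  20  18  24  40  46  31  19  21
  15  19  47 156 232 178 168 166 170 166 168 167]
n [ 0.6646 -0.2052  0.0373  5.8859] 560.6533
n [ 0.6619 -0.2027  0.0336  6.622 ] 372.4204
n [ 0.6774 -0.2203 -0.0721 12.9427] 106.0769
rack [ 0.6385  0.2113 -1.4032] 102.5611
rack [ 0.6379  0.2122 -1.7507] 43.7505
rack [ 0.6389  0.2111 -1.5589] 37.5711[ WARN:0@3.186] global loadsave.cpp:1063 imwrite_ Unsupported depth image for selected encoder is fallbacked to CV_8U.
```

View pics/m.png

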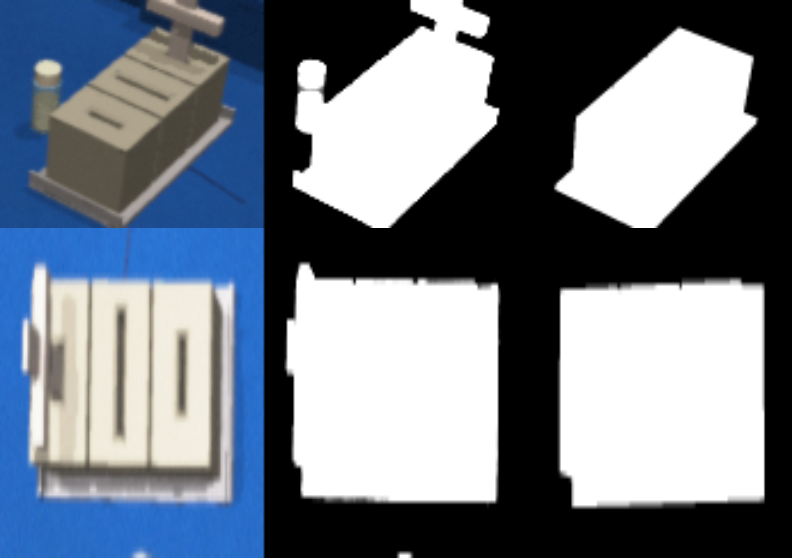

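The picture shows the rack fit matching, with the narrow slot nearest (block 3), the wide one in the middle and the gauge at the far end. The handle masks picked up the dark panel, so I refit them inside the networks' traces.

```bash
cat > m2.py <<'E'
from h import *
ps={n:read_camera(n) for n in["scene","top"]}
rois={"w":{"scene":(198,165,250,232),"top":(315,190,352,232)},"n":{"scene":(168,198,222,265),"top":(358,180,395,224)}}
out=[]
for k,w,x0 in[("w",.026,[.657,-.113,.032,6]),("n",.022,[.667,-.204,.032,6])]:
    V=[]
    for n,p in ps.items():
        a,b,c,d=r=rois[k][n]; im=p["pixels"][b:d,a:c].astype(float); mx=im.max(2)
        m=np.clip((75-mx)/50+.5,0,1)
        pr=cv2.dilate((render(p,scr(w+.012)(x0),r)>.3).astype(np.uint8),np.ones((7,7)))
        # leave out blade-end region (panel, shadow)
        q=proj(p,np.array(scr(w)(x0)[0])); e0=q[[0,2,4,6]].mean(0); e1=q[[1,3,5,7]].mean(0)
        yy,xx=np.mgrid[b:d,a:c]; t=((xx-e0[0])*(e1-e0)[0]+(yy-e0[1])*(e1-e0)[1])/((e1-e0)@(e1-e0))
        W=(pr>0)&(t>.12); V.append((p,m,r,W))
    f3=lambda v:scr(w)([v[0],v[1],.032,v[2]])
    for vv in(V,V[:1],V[1:]): print(k,*[np.round(z,4) for z in fit(vv,f3,[x0[0],x0[1],6],[.004,.004,4])])
    x,_=fit(V,scr(w),x0,[.004,.004,.004,4]); print(k,"4par",x.round(4),"end",(scr(w)(x)[0][[1,3,5,7]].mean(0)).round(4))
    for p,m,r,W in V:
        a,b,c,d=r; im=cv2.resize(p["pixels"][b:d,a:c],None,fx=6,fy=6,interpolation=cv2.INTER_CUBIC)
        md=cv2.resize((render(p,scr(w)(x),r)*255).astype(np.uint8),(im.shape[1],im.shape[0]))
        cs,_=cv2.findContours((md>127).astype(np.uint8),0,2); cv2.drawContours(im,cs,-1,(0,255,0),1)
        out.append(cv2.copyMakeBorder(im,0,420-im.shape[0],0,0,0) if im.shape[0]<=420 else im[:420])
o=np.hstack(out); cv2.imwrite("pics/h.png",cv2.resize(o,(800,int(o.shape[0]*800/o.shape[1]))))
E
python3 m2.py
```

```text
w [ 0.659 -0.115  8.682] 227.4455
w [ 0.6587 -0.1135 10.2265] 133.371
w [ 0.6586 -0.114   8.0111] 84.9867
w 4par [ 0.6578 -0.1131  0.0301  8.9664] end [ 0.564  -0.128   0.1947]
n [ 0.6731 -0.2048  7.8664] 283.8094
n [ 0.6731 -0.2047  8.3787] 194.331
n [ 0.6727 -0.2054  5.5233] 76.8031
n 4par [ 0.6721 -0.2047  0.0308  6.9499] end [ 0.5778 -0.2162  0.1953]
```

View pics/h.png

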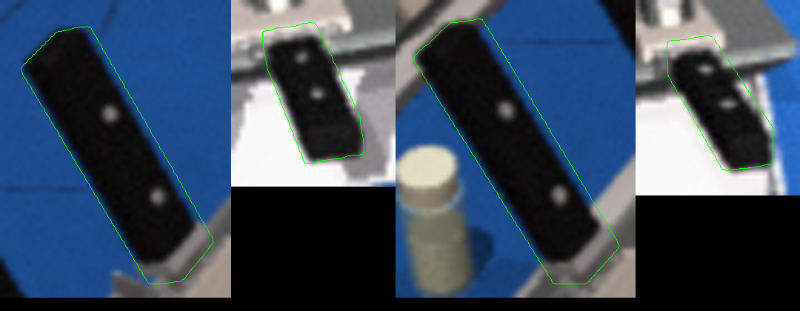

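The overlay shows the fitted outlines covering both black handles to about 2 mm (wide crop 1–2, narrow crop 3–4, with a vial beside the narrow one). Stand yaw is about 8.5°, and both edges sit at z of about 0.030.

```bash
cat >> h.py <<'E'
YS=8.5; RS=R.from_euler("ZY",[YS,-30],degrees=True).as_matrix()
EW=np.array([.6578,-.1131,.0301]); EN=np.array([.6721,-.2047,.0308]); zs=RS[:,2]
RT_S=np.column_stack([RS[:,1],RS[:,0],-RS[:,2]])
RK=-1.5; RR=R.from_euler("z",RK,degrees=True).as_matrix()
SW=np.array([.6385,.2113,0]); SN=SW+RR@[0,-.06,0]
def down(yaw): return R.from_euler("zx",[0,0]).as_matrix()@R.from_euler("xyz",[180,0,yaw],degrees=True).as_matrix()
def pose():
    o=observe(); return np.array(o["tool_pos"]),R.from_euler("xyz",o["tool_rot"]).as_matrix(),o
def rel(targets):
    p,M,o=pose()
    print("t",round(o["time"],2),"tcp",p.round(4),"rot",np.degrees(o["tool_rot"]).round(2),"F",np.round(o["contact_force"],1),"open",round(o["opening"],4),"grip",round(o["grip_force"],1),"q",np.round(o["qpos"],2))
    for q,Q in targets:
        print("shift",(M.T@(np.array(q)-p)*1000).round(1),"turn",np.degrees(R.from_matrix(M.T@Q).as_rotvec()).round(2))
E
python3 -c "
from h import *
rel([((.40,.28,.33),RT_S),((.48,.0,.33),RT_S),(EW+zs*.267,RT_S)])"
```

```text
t 1.6 tcp [0.1343 0.5075 0.2923] rot [179.99   0.   165.17] F [ 1.2  0.1 -0.2] open 0.0916 grip 0.0 q [ 1.17  0.34  1.52 -0.    1.28 -0.15]
shift [-315.  -152.   -37.8] turn [-26.5  -17.44  65.07]
shift [-464.  -402.2  -37.8] turn [-26.5  -17.44  65.07]
shift [-542.3 -518.9   30.9] turn [-26.5  -17.44  65.07]
```

arm_command --series '[{"x":-315,"y":-152,"z":-38,"rx":-13,"ry":-9,"rz":33},{"x":-315,"y":-152,"z":-38,"rx":-13,"ry":-9,"rz":33},{"x":-315,"y":-152,"z":-38,"rx":-13,"ry":-9,"rz":33},{"x":-315,"y":-152,"z":-38,"rx":-13,"ry":-9,"rz":33},{"x":-315,"y":-152,"z":-38,"rx":-13,"ry":-9,"rz":33},{"x":-315,"y":-152,"z":-38,"rx":-13,"ry":-9,"rz":33},{"x":-464,"y":-402,"z":-38,"rx":-26.5,"ry":-17.4,"rz":65},{"x":-464,"y":-402,"z":-38,"rx":-26.5,"ry":-17.4,"rz":65},{"x":-464,"y":-402,"z":-38,"rx":-26.5,"ry":-17.4,"rz":65},{"x":-464,"y":-402,"z":-38,"rx":-26.5,"ry":-17.4,"rz":65},{"x":-464,"y":-402,"z":-38,"rx":-26.5,"ry":-17.4,"rz":65},{"x":-464,"y":-402,"z":-38,"rx":-26.5,"ry":-17.4,"rz":65},{"x":-464,"y":-402,"z":-38,"rx":-26.5,"ry":-17.4,"rz":65},{"x":-464,"y":-402,"z":-38,"rx":-26.5,"ry":-17.4,"rz":65},{"x":-464,"y":-402,"z":-38,"rx":-26.5,"ry":-17.4,"rz":65},{"x":-464,"y":-402,"z":-38,"rx":-26.5,"ry":-17.4,"rz":65}]' --hand 46 --squeeze 50

```text
time: 3.2
tool_pos: [0.4795, 0.0009, 0.33]
tool_rot: [2.619, -0.001, 1.721]
contact_force: [0.0, 0.6, 0.2]
opening: 0.0459
grip_force: 0.0
```

```bash
python3 -c "
from h import *
rel([(EW+zs*.267,RT_S),(EW+zs*.197,RT_S)])"
```

```text
t 3.2 tcp [0.4795 0.0009 0.33  ] rot [ 1.5005e+02 -3.0000e-02  9.8630e+01] F [0.  0.6 0.2] open 0.0459 grip 0.0 q [-0.27  0.02  1.92  0.31  0.74 -0.6 ]
shift [-139.2  -12.    72.3] turn [-0.05 -0.09  0.09]
shift [-139.3  -12.   142.3] turn [-0.05 -0.09  0.09]
```

arm_command --series '[{"x":-139,"y":-12,"z":72},{"x":-139,"y":-12,"z":72},{"x":-139,"y":-12,"z":72},{"x":-139,"y":-12,"z":72},{"x":-139,"y":-12,"z":72},{"x":-139,"y":-12,"z":72}]'

```text
invalid input
```

```bash
python3 - <<'E'
from h import *
rel([(EW+zs*.197,RT_S)])
a=read_camera("scene");b=read_camera("top")
p,M,_=pose(); 
A=cv2.resize(a["pixels"][130:270,150:300],None,fx=2.6,fy=2.6); B=cv2.resize(b["pixels"][150:290,270:420],None,fx=2.6,fy=2.6)
cv2.imwrite("pics/pre.png",np.hstack([A,B]))
E
```

```text
t 3.2 tcp [0.4795 0.0009 0.33  ] rot [ 1.5005e+02 -3.0000e-02  9.8630e+01] F [0.  0.6 0.2] open 0.0459 grip 0.0 q [-0.27  0.02  1.92  0.31  0.74 -0.6 ]
shift [-139.3  -12.   142.3] turn [-0.05 -0.09  0.09]
```

View pics/pre.png

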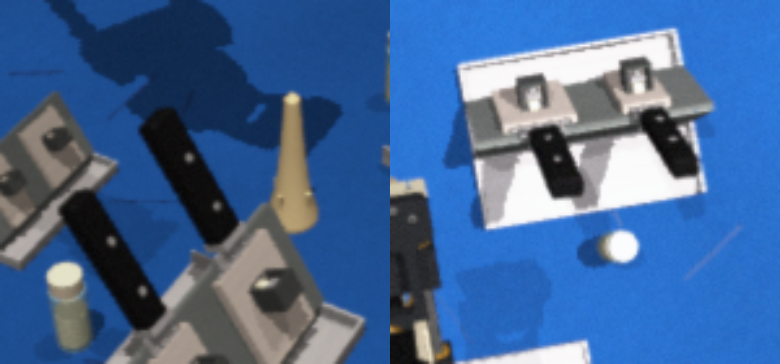

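The move was refused, so the arm has not moved. The crops show both handles in the large stand, clear of the vial. I retry with all fields filled in.

arm_command --series '[{"x":-139,"y":-12,"z":72,"rx":0,"ry":0,"rz":0},{"x":-139,"y":-12,"z":72,"rx":0,"ry":0,"rz":0},{"x":-139,"y":-12,"z":72,"rx":0,"ry":0,"rz":0},{"x":-139,"y":-12,"z":72,"rx":0,"ry":0,"rz":0},{"x":-139,"y":-12,"z":72,"rx":0,"ry":0,"rz":0},{"x":-139,"y":-12,"z":72,"rx":0,"ry":0,"rz":0}]' --hand 46 --squeeze 50

```text
time: 3.9
tool_pos: [0.5259, -0.1319, 0.2623]
tool_rot: [2.618, -0.0, 1.722]
contact_force: [0.4, -0.3, 0.8]
opening: 0.0459
grip_force: 0.0
```

arm_command --series '[{"x":0,"y":0,"z":20,"rx":0,"ry":0,"rz":0},{"x":0,"y":0,"z":40,"rx":0,"ry":0,"rz":0},{"x":0,"y":0,"z":55,"rx":0,"ry":0,"rz":0},{"x":0,"y":0,"z":65,"rx":0,"ry":0,"rz":0},{"x":0,"y":0,"z":70,"rx":0,"ry":0,"rz":0},{"x":0,"y":0,"z":70,"rx":0,"ry":0,"rz":0}]' --hand 46 --squeeze 50

```text
time: 4.5
tool_pos: [0.5607, -0.1277, 0.201]
tool_rot: [2.619, -0.001, 1.721]
contact_force: [-0.0, 0.3, 0.4]
opening: 0.0461
grip_force: 0.0
```

```bash
python3 - <<'E'
from h import *
rel([(EW+zs*.197,RT_S)])
a=read_camera("scene");b=read_camera("top")
A=cv2.resize(a["pixels"][130:270,150:300],None,fx=2.6,fy=2.6); B=cv2.resize(b["pixels"][150:290,270:420],None,fx=2.6,fy=2.6)
cv2.imwrite("pics/pre2.png",np.hstack([A,B]))
E
```

```text
t 4.5 tcp [ 0.5607 -0.1277  0.201 ] rot [ 1.5004e+02 -3.0000e-02  9.8620e+01] F [-0.   0.3  0.4] open 0.0461 grip 0.0 q [-0.49  0.38  1.87  0.61  0.55 -1.11]
shift [ 0.1 -0.4  0.1] turn [-0.04 -0.09  0.09]
```

View pics/pre2.png

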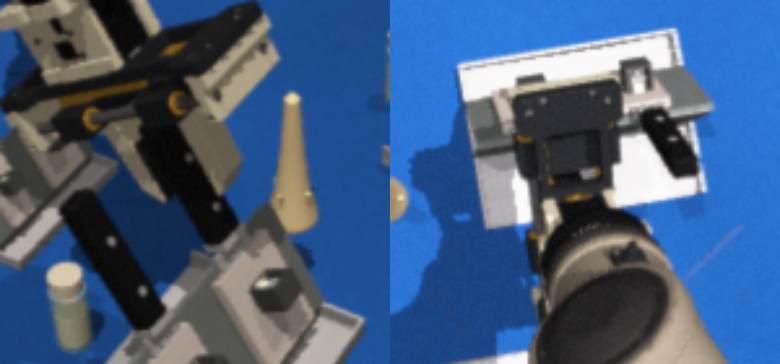

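The handle sits between the fingers in the left crop at (185,170), with the neighbouring handle clear. I close.

arm_command --series '[{"x":0,"y":0,"z":0,"rx":0,"ry":0,"rz":0},{"x":0,"y":0,"z":0,"rx":0,"ry":0,"rz":0},{"x":0,"y":0,"z":0,"rx":0,"ry":0,"rz":0},{"x":0,"y":0,"z":0,"rx":0,"ry":0,"rz":0},{"x":0,"y":0,"z":0,"rx":0,"ry":0,"rz":0},{"x":0,"y":0,"z":0,"rx":0,"ry":0,"rz":0}]' --hand 0 --squeeze 50

```text
time: 5.2
tool_pos: [0.5602, -0.1283, 0.2011]
tool_rot: [2.619, -0.0, 1.721]
contact_force: [-5.7, -2.0, 2.3]
opening: 0.0176
grip_force: 49.9
```

```bash
python3 -c "
from h import *
p,M,o=pose(); print(M.T@o['contact_force'],M.T@o['torque'],o['opening'],o['grip_force'],p)"
```

```text
[-1.15090747 -4.02134403 -4.96587607] [ 1.30893156 -0.22982752 -0.05066039] 0.01760180314642297 49.8929625749588 [ 0.56015125 -0.12830371  0.20107678]
```

arm_command --series '[{"x":0,"y":-0.5,"z":-4,"rx":0,"ry":0,"rz":0},{"x":0,"y":-0.5,"z":-10,"rx":0,"ry":0,"rz":0},{"x":0,"y":-0.5,"z":-20,"rx":0,"ry":0,"rz":0},{"x":0,"y":-0.5,"z":-30,"rx":0,"ry":0,"rz":0},{"x":0,"y":-0.5,"z":-30,"rx":0,"ry":0,"rz":0}]' --hand 0 --squeeze 50

```text
time: 5.7
tool_pos: [0.5437, -0.1303, 0.2276]
tool_rot: [2.62, -0.001, 1.722]
contact_force: [-9.1, -3.1, -5.4]
opening: 0.0181
grip_force: 50.0
```

```bash
python3 -c "
from h import *
p,M,o=pose(); print(M.T@o['contact_force'],M.T@o['torque'],o['opening'],o['grip_force'],p)"
```

```text
[-1.70872944e+00 -1.09378001e+01 -1.05426033e-02] [ 2.94792263 -0.53678578 -0.053811  ] 0.018133793107053067 49.96903359889984 [ 0.54374506 -0.13030485  0.22755419]
```

arm_command --series '[{"x":0,"y":-1.5,"z":0,"rx":0,"ry":0,"rz":0},{"x":0,"y":-1.5,"z":-5,"rx":0,"ry":0,"rz":0},{"x":0,"y":-2,"z":-15,"rx":0,"ry":0,"rz":0},{"x":0,"y":-2,"z":-25,"rx":0,"ry":0,"rz":0},{"x":0,"y":-2,"z":-25,"rx":0,"ry":0,"rz":0}]' --hand 0 --squeeze 50

```text
time: 6.2
tool_pos: [0.5314, -0.133, 0.2501]
tool_rot: [2.615, 0.002, 1.72]
contact_force: [-0.7, 0.2, -1.3]
opening: 0.018
grip_force: 50.0
```

```bash
python3 -c "
from h import *
p,M,o=pose(); print(M.T@o['contact_force'],M.T@o['torque'],o['opening'],o['grip_force'],p)"
```

```text
[ 0.25999701 -1.24855053  0.75866768] [ 0.63153954  0.00390319 -0.044082  ] 0.01795332102913353 49.960965514183044 [ 0.531389   -0.13295803  0.25012147]
```

Side force is gone. I pull the rest of the way, 75 mm more plus margin.

arm_command --series '[{"x":0,"y":0,"z":-15,"rx":0,"ry":0,"rz":0},{"x":0,"y":-0.5,"z":-30,"rx":0,"ry":0,"rz":0},{"x":0,"y":-1,"z":-45,"rx":0,"ry":0,"rz":0},{"x":0,"y":-1,"z":-60,"rx":0,"ry":0,"rz":0},{"x":0,"y":-1,"z":-80,"rx":0,"ry":0,"rz":0},{"x":0,"y":-1,"z":-100,"rx":0,"ry":0,"rz":0},{"x":0,"y":-1,"z":-100,"rx":0,"ry":0,"rz":0}]' --hand 0 --squeeze 50

```text
time: 6.9
tool_pos: [0.4815, -0.1409, 0.3371]
tool_rot: [2.613, 0.004, 1.719]
contact_force: [0.3, -1.1, -1.7]
opening: 0.0177
grip_force: 50.0
```

```bash
python3 -c "
from h import *
p,M,o=pose(); print(M.T@o['contact_force'],M.T@o['torque'])
# rack pose: tool x = +/-? blade along rack x
for y in (0,180):
  Q=down(y+RK); 
  rel([((.45,.0,.38),Q),(SW+[0,0,.38],Q),(SW+[0,0,.213],Q)])
a=read_camera('scene')
cv2.imwrite('pics/pull.png',a['pixels'][60:360,100:400])
"
```

```text
[-1.09614199 -0.79469418  1.56159841] [ 0.54263928 -0.10591078 -0.06412007]
t 6.9 tcp [ 0.4815 -0.1409  0.3371] rot [149.7    0.24  98.52] F [ 0.3 -1.1 -1.7] open 0.0177 grip 50.0 q [-0.62  0.08  1.84  0.47  0.88 -1.01]
shift [143.8  13.1 -42.8] turn [ 22.34 -26.2   97.48]
shift [324.9 201.5  66.4] turn [ 22.34 -26.2   97.48]
shift [325.6 117.2 210.6] turn [ 22.34 -26.2   97.48]
t 6.9 tcp [ 0.4815 -0.1409  0.3371] rot [149.7    0.24  98.52] F [ 0.3 -1.1 -1.7] open 0.0177 grip 50.0 q [-0.62  0.08  1.84  0.47  0.88 -1.01]
shift [143.8  13.1 -42.8] turn [ 25.    21.31 -77.92]
shift [324.9 201.5  66.4] turn [ 25.    21.31 -77.92]
shift [325.6 117.2 210.6] turn [ 25.    21.31 -77.92]
```

View pics/pull.png

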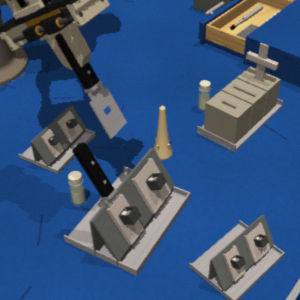

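Picture: the wide scraper hangs free at (105,105), tilted, with the narrow one still in the stand. I carry it over the rack at z 0.38.

arm_command --series '[{"x":36,"y":3,"z":-30,"rx":4,"ry":3,"rz":-8},{"x":72,"y":7,"z":-43,"rx":5,"ry":4,"rz":-15.6},{"x":108,"y":10,"z":-43,"rx":7.5,"ry":6.4,"rz":-23.4},{"x":144,"y":13,"z":-43,"rx":10,"ry":8.5,"rz":-31},{"x":180,"y":50,"z":-20,"rx":12.5,"ry":10.6,"rz":-39},{"x":216,"y":88,"z":0,"rx":15,"ry":12.8,"rz":-46.8},{"x":252,"y":126,"z":22,"rx":17.5,"ry":14.9,"rz":-54.5},{"x":288,"y":164,"z":44,"rx":20,"ry":17,"rz":-62.3},{"x":325,"y":201.5,"z":66.4,"rx":22.5,"ry":19.2,"rz":-70.1},{"x":325,"y":201.5,"z":66.4,"rx":25,"ry":21.3,"rz":-77.9},{"x":325,"y":201.5,"z":66.4,"rx":25,"ry":21.3,"rz":-77.9},{"x":325,"y":201.5,"z":66.4,"rx":25,"ry":21.3,"rz":-77.9},{"x":325,"y":201.5,"z":66.4,"rx":25,"ry":21.3,"rz":-77.9},{"x":325,"y":201.5,"z":66.4,"rx":25,"ry":21.3,"rz":-77.9},{"x":325,"y":201.5,"z":66.4,"rx":25,"ry":21.3,"rz":-77.9}]' --hand 0 --squeeze 50

```text
time: 8.45
tool_pos: [0.6375, 0.2111, 0.3785]
tool_rot: [3.138, -0.004, 3.114]
contact_force: [-0.2, -0.6, -2.1]
opening: 0.018
grip_force: 50.0
```

```bash
python3 - <<'E'
from h import *
rel([(SW+[0,0,.293],down(178.5+0))])
a=read_camera("scene");b=read_camera("top")
for p,n in((a,"s"),(b,"t")):
    print(n,proj(p,SW+[0,0,.081])[0].round(1),"tcp edge pred",proj(p,pose()[0]-[0,0,.197])[0].round(1), [ (np.round(d["point"],4),round(d["confidence"],2)) for d in mark_of(p,"wide_scraper")[:2]])
A=cv2.resize(a["pixels"][60:210,270:420],None,fx=2.6,fy=2.6); B=cv2.resize(b["pixels"][120:270,110:260],None,fx=2.6,fy=2.6)
cv2.imwrite("pics/over.png",np.hstack([A,B]))
E
```

```text
t 8.45 tcp [0.6375 0.2111 0.3785] rot [179.77  -0.24 178.45] F [-0.2 -0.6 -2.1] open 0.018 grip 50.0 q [ 0.2   0.6   0.88  0.    1.67 -1.34]
shift [-1.4 -0.1 85.5] turn [ 0.23 -0.24 -0.05]
s [343.8 150.2] tcp edge pred [348.4 110.4] [(array([0.634 , 0.2136, 0.1846]), 0.83)]
t [176.3 193.1] tcp edge pred [163.7 187.4] [(array([0.6354, 0.2103, 0.1871]), 0.57), (array([ 0.6588, -0.1144,  0.0273]), 0.22)]
```

View pics/over.png

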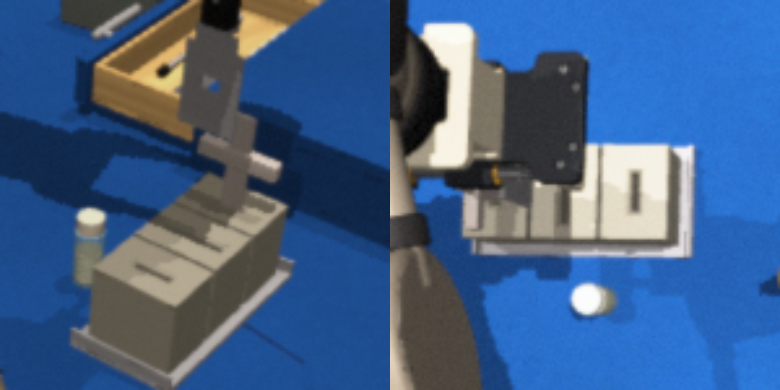

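The left crop shows the blade edge running from (182,120) to (230,133), within about 1 px of the prediction, with its width along the slot. I lower to just above the block and check again.

arm_command --series '[{"x":-1.4,"y":0,"z":30,"rx":0.2,"ry":-0.2,"rz":0},{"x":-1.4,"y":0,"z":60,"rx":0.2,"ry":-0.2,"rz":0},{"x":-1.4,"y":0,"z":80,"rx":0.2,"ry":-0.2,"rz":0},{"x":-1.4,"y":0,"z":86,"rx":0.2,"ry":-0.2,"rz":0},{"x":-1.4,"y":0,"z":86,"rx":0.2,"ry":-0.2,"rz":0}]' --hand 0 --squeeze 50

```text
time: 9.15
tool_pos: [0.6387, 0.2122, 0.2905]
tool_rot: [-3.141, -0.004, 3.116]
contact_force: [0.6, -0.6, -1.0]
opening: 0.0177
grip_force: 50.0
```

```bash
cat > ov.py <<'E'
from h import *
import sys
name,S,wb,fn=sys.argv[1],SW if sys.argv[1]=="wide" else SN,.05 if sys.argv[1]=="wide" else .028,sys.argv[2]
p,M,o=pose(); rel([(S+[0,0,.228],down(178.5))])
a=read_camera("scene"); sc=6; x0,y0,w,h=int(sys.argv[3]),int(sys.argv[4]),125,95
im=cv2.resize(a["pixels"][y0:y0+h,x0:x0+w],None,fx=sc,fy=sc,interpolation=cv2.INTER_CUBIC)
pt=lambda P:((proj(a,P)-[x0-.5,y0-.5])*sc-.5).round().astype(np.int32)
bl=np.array([[-wb/2,0,.197],[wb/2,0,.197],[wb/2,0,.112],[-wb/2,0,.112]])@M.T+p
cv2.polylines(im,[pt(bl)],True,(0,255,0),1)
L=.055 if name=="wide" else .033
sl=np.array([[s*L/2,t*.0035,.081] for s,t in((-1,-1),(1,-1),(1,1),(-1,1))])@RR.T+S
cv2.polylines(im,[pt(sl)],True,(0,0,255),1)
cv2.imwrite(fn,im)
E
python3 ov.py wide pics/low.png 290 85
```

```text
t 9.15 tcp [0.6387 0.2122 0.2905] rot [-179.98   -0.22  178.53] F [ 0.6 -0.6 -1. ] open 0.0177 grip 50.0 q [ 0.21  0.63  1.06  0.    1.46 -1.34]
shift [-0.1 -0.9 62.5] turn [-0.02 -0.22  0.03]
```

View pics/low.png

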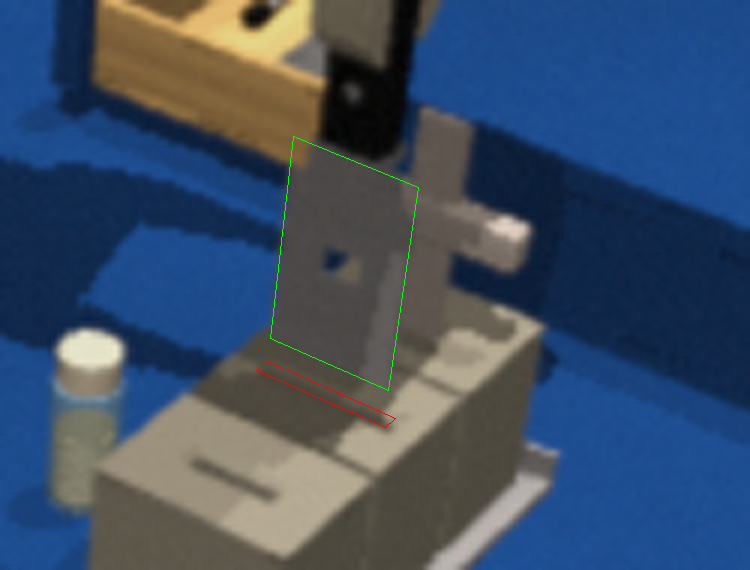

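The overlay shows the blade (green) about 12 mm above the slot (red), aligned to about 2 mm, which is within the chamfer. I enter slowly and watch the force.

arm_command --series '[{"x":0,"y":-0.9,"z":6,"rx":0,"ry":-0.2,"rz":0},{"x":0,"y":-0.9,"z":11,"rx":0,"ry":-0.2,"rz":0},{"x":0,"y":-0.9,"z":15,"rx":0,"ry":-0.2,"rz":0},{"x":0,"y":-0.9,"z":19,"rx":0,"ry":-0.2,"rz":0},{"x":0,"y":-0.9,"z":22,"rx":0,"ry":-0.2,"rz":0},{"x":0,"y":-0.9,"z":22,"rx":0,"ry":-0.2,"rz":0}]' --hand 0 --squeeze 50

```text
time: 9.8
tool_pos: [0.6386, 0.2114, 0.2683]
tool_rot: [-3.141, -0.0, 3.116]
contact_force: [-0.8, -0.6, -2.1]
opening: 0.0176
grip_force: 50.0
```

```bash
python3 -c "
from h import *
p,M,o=pose(); print(M.T@o['contact_force'],M.T@o['torque'])
rel([(SW+[0,0,.228],down(178.5))])"
```

```text
[ 0.748999   -0.63713674  2.08689454] [ 0.0121631  -0.00073027 -0.02289125]
t 9.8 tcp [0.6386 0.2114 0.2683] rot [-1.7998e+02 -1.0000e-02  1.7854e+02] F [-0.8 -0.6 -2.1] open 0.0176 grip 50.0 q [ 0.21  0.64  1.1  -0.    1.41 -1.34]
shift [ 0.1 -0.1 40.3] turn [-0.02 -0.01  0.04]
```

arm_command --series '[{"x":0,"y":0,"z":10,"rx":0,"ry":0,"rz":0},{"x":0,"y":0,"z":20,"rx":0,"ry":0,"rz":0},{"x":0,"y":0,"z":30,"rx":0,"ry":0,"rz":0},{"x":0,"y":0,"z":40,"rx":0,"ry":0,"rz":0},{"x":0,"y":0,"z":46,"rx":0,"ry":0,"rz":0},{"x":0,"y":0,"z":49,"rx":0,"ry":0,"rz":0},{"x":0,"y":0,"z":49,"rx":0,"ry":0,"rz":0}]' --hand 0 --squeeze 50

```text
time: 10.5
tool_pos: [0.6387, 0.2114, 0.2194]
tool_rot: [-3.141, 0.0, 3.116]
contact_force: [-1.0, 0.4, -1.4]
opening: 0.0176
grip_force: 50.0
```

```bash
python3 -c "
from h import *
p,M,o=pose(); print(M.T@o['contact_force'],M.T@o['torque'])
rel([(SW+[0,0,.213],down(178.5))])"
```

```text
[1.05801836 0.33032394 1.40335436] [ 0.02106677 -0.01881051  0.0209075 ]
t 10.5 tcp [0.6387 0.2114 0.2194] rot [-1.7998e+02  1.0000e-02  1.7854e+02] F [-1.   0.4 -1.4] open 0.0176 grip 50.0 q [ 0.21  0.67  1.17 -0.    1.3  -1.34]
shift [ 0.2 -0.1  6.4] turn [-0.02  0.01  0.04]
```

Still free. I lower in small steps until contact.

arm_command --series '[{"x":0,"y":0,"z":2,"rx":0,"ry":0,"rz":0},{"x":0,"y":0,"z":4,"rx":0,"ry":0,"rz":0},{"x":0,"y":0,"z":5,"rx":0,"ry":0,"rz":0},{"x":0,"y":0,"z":5,"rx":0,"ry":0,"rz":0}]' --hand 0 --squeeze 50

```text
time: 10.9
tool_pos: [0.6388, 0.2114, 0.2149]
tool_rot: [-3.142, 0.001, 3.116]
contact_force: [-1.0, -0.4, -2.1]
opening: 0.0178
grip_force: 50.0
```

arm_command --series '[{"x":0,"y":0,"z":1,"rx":0,"ry":0,"rz":0},{"x":0,"y":0,"z":2,"rx":0,"ry":0,"rz":0},{"x":0,"y":0,"z":2,"rx":0,"ry":0,"rz":0}]' --hand 0 --squeeze 50

```text
time: 11.2
tool_pos: [0.6387, 0.2114, 0.2128]
tool_rot: [-3.141, 0.001, 3.116]
contact_force: [0.5, 0.7, -1.1]
opening: 0.0176
grip_force: 50.0
```

arm_command --series '[{"x":0,"y":0,"z":1,"rx":0,"ry":0,"rz":0},{"x":0,"y":0,"z":2,"rx":0,"ry":0,"rz":0},{"x":0,"y":0,"z":2,"rx":0,"ry":0,"rz":0}]' --hand 0 --squeeze 50

```text
time: 11.5
tool_pos: [0.6389, 0.2115, 0.2113]
tool_rot: [-3.142, 0.001, 3.116]
contact_force: [-0.9, -0.4, 1.2]
opening: 0.0174
grip_force: 50.0
```

arm_command --series '[{"x":0,"y":0,"z":1,"rx":0,"ry":0,"rz":0},{"x":0,"y":0,"z":1,"rx":0,"ry":0,"rz":0}]' --hand 0 --squeeze 50

```text
time: 11.7
tool_pos: [0.6389, 0.2114, 0.2113]
tool_rot: [3.142, 0.002, 3.116]
contact_force: [-1.5, -0.7, 6.2]
opening: 0.0177
grip_force: 50.0
```

Contact is firm at z 0.2113, so the edge is on the floor. I release and retreat straight up.

arm_command --series '[{"x":0,"y":0,"z":-1,"rx":0,"ry":0,"rz":0},{"x":0,"y":0,"z":-1,"rx":0,"ry":0,"rz":0},{"x":0,"y":0,"z":-1,"rx":0,"ry":0,"rz":0},{"x":0,"y":0,"z":-1,"rx":0,"ry":0,"rz":0},{"x":0,"y":0,"z":-10,"rx":0,"ry":0,"rz":0},{"x":0,"y":0,"z":-30,"rx":0,"ry":0,"rz":0},{"x":0,"y":0,"z":-70,"rx":0,"ry":0,"rz":0},{"x":0,"y":0,"z":-110,"rx":0,"ry":0,"rz":0},{"x":0,"y":0,"z":-120,"rx":0,"ry":0,"rz":0}]' --hand 46 --squeeze 50

```text
time: 12.6
tool_pos: [0.6397, 0.2117, 0.3364]
tool_rot: [3.139, 0.01, 3.116]
contact_force: [-0.3, 0.3, 0.3]
opening: 0.0457
grip_force: 0.0
```

```bash
python3 - <<'E'
from h import *
a=read_camera("scene")
for p in(a,): print([(np.round(d["point"],4),round(d["confidence"],2)) for d in mark_of(p,"wide_scraper")[:2]])
cv2.imwrite("pics/rel.png",cv2.resize(a["pixels"][60:210,270:420],None,fx=3,fy=3))
# narrow: apply y correction learnt on the wide one (-2.5mm along xs at the handle)
g=EN+zs*.199-RS[:,0]*.0015
rel([((.45,.0,.34),RT_S),(g+zs*.08,RT_S),(g,RT_S)])
E
```

```text
[]
t 12.7 tcp [0.6392 0.2116 0.3329] rot [179.94   0.34 178.54] F [ 0.1 -0.6 -0.4] open 0.0463 grip 0.0 q [ 0.21  0.61  0.98 -0.    1.55 -1.34]
shift [ 183.7 -216.3   -8.5] turn [-24.63 -20.68  78.12]
shift [  95.6 -439.7   60.1] turn [-24.63 -20.68  78.12]
shift [  56.6 -432.9  129.6] turn [-24.63 -20.68  78.12]
```

View pics/rel.png

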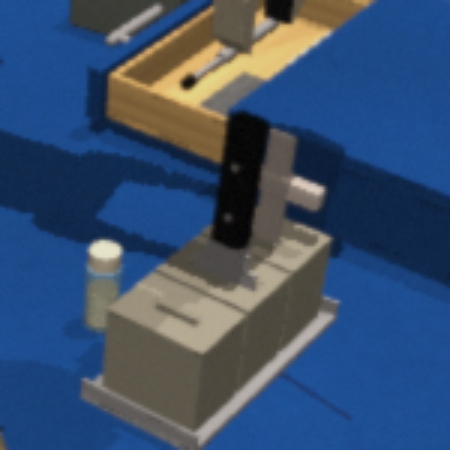

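The wide scraper stands home in the middle block with its handle at (240,180). Next is the narrow one.

arm_command --series '[{"x":46,"y":-54,"z":-8,"rx":-3,"ry":-2.6,"rz":9.8},{"x":92,"y":-108,"z":-8,"rx":-6,"ry":-5,"rz":19.5},{"x":138,"y":-162,"z":-8,"rx":-9,"ry":-7.8,"rz":29},{"x":184,"y":-216,"z":-8,"rx":-12.3,"ry":-10.3,"rz":39},{"x":184,"y":-216,"z":-8,"rx":-12.3,"ry":-10.3,"rz":39},{"x":166,"y":-260,"z":5,"rx":-15,"ry":-12.4,"rz":47},{"x":148,"y":-305,"z":18,"rx":-17.2,"ry":-14.5,"rz":54.7},{"x":130,"y":-350,"z":32,"rx":-19.7,"ry":-16.5,"rz":62.5},{"x":113,"y":-395,"z":46,"rx":-22.2,"ry":-18.6,"rz":70.3},{"x":95.6,"y":-440,"z":60,"rx":-24.6,"ry":-20.7,"rz":78.1},{"x":95.6,"y":-440,"z":60,"rx":-24.6,"ry":-20.7,"rz":78.1},{"x":95.6,"y":-440,"z":60,"rx":-24.6,"ry":-20.7,"rz":78.1},{"x":95.6,"y":-440,"z":60,"rx":-24.6,"ry":-20.7,"rz":78.1},{"x":95.6,"y":-440,"z":60,"rx":-24.6,"ry":-20.7,"rz":78.1}]' --hand 46 --squeeze 50

```text
time: 14.1
tool_pos: [0.5316, -0.2247, 0.2697]
tool_rot: [2.624, 0.0, 1.721]
contact_force: [0.4, 0.2, 0.1]
opening: 0.0458
grip_force: 0.0
```

```bash
python3 - <<'E'
from h import *
g=EN+zs*.199-RS[:,0]*.0015
rel([(g+zs*.08,RT_S),(g,RT_S)])
E
```

```text
t 14.1 tcp [ 0.5316 -0.2247  0.2697] rot [150.35   0.    98.58] F [0.4 0.2 0.1] open 0.0458 grip 0.0 q [-0.7   0.31  1.74  0.54  0.81 -1.17]
shift [-1.   2.  -1.2] turn [-0.35 -0.04  0.07]
shift [-1.1  2.4 78.8] turn [-0.35 -0.04  0.07]
```

arm_command --series '[{"x":-1,"y":2,"z":15,"rx":-0.3,"ry":0,"rz":0},{"x":-1,"y":2.3,"z":35,"rx":-0.3,"ry":0,"rz":0},{"x":-1,"y":2.4,"z":55,"rx":-0.3,"ry":0,"rz":0},{"x":-1,"y":2.4,"z":70,"rx":-0.3,"ry":0,"rz":0},{"x":-1,"y":2.4,"z":79,"rx":-0.3,"ry":0,"rz":0},{"x":-1,"y":2.4,"z":79,"rx":-0.3,"ry":0,"rz":0}]' --hand 46 --squeeze 50

```text
time: 14.7
tool_pos: [0.5729, -0.2199, 0.2016]
tool_rot: [2.619, -0.0, 1.721]
contact_force: [0.1, 0.1, 0.1]
opening: 0.0462
grip_force: 0.0
```

arm_command --series '[{"x":0,"y":0,"z":0,"rx":0,"ry":0,"rz":0},{"x":0,"y":0,"z":0,"rx":0,"ry":0,"rz":0},{"x":0,"y":0,"z":0,"rx":0,"ry":0,"rz":0},{"x":0,"y":0,"z":0,"rx":0,"ry":0,"rz":0},{"x":0,"y":0,"z":0,"rx":0,"ry":0,"rz":0},{"x":0,"y":0,"z":0,"rx":0,"ry":0,"rz":0}]' --hand 0 --squeeze 50

```text
time: 15.3
tool_pos: [0.5728, -0.2211, 0.2029]
tool_rot: [2.618, 0.001, 1.719]
contact_force: [-2.8, -0.1, 4.0]
opening: 0.0177
grip_force: 49.9
```

```bash
python3 -c "
from h import *
p,M,o=pose(); print(M.T@o['contact_force'],M.T@o['torque'])
rel([])"
```

```text
[ 0.34245447 -0.44834201 -4.8438193 ] [ 0.57827098 -0.03657456  0.00834736]
t 15.3 tcp [ 0.5728 -0.2211  0.2029] rot [1.4998e+02 8.0000e-02 9.8500e+01] F [-2.8 -0.1  4. ] open 0.0177 grip 49.9 q [-0.64  0.45  1.74  0.61  0.66 -1.23]
```

arm_command --series '[{"x":0,"y":-0.2,"z":-4,"rx":0,"ry":0,"rz":0},{"x":0,"y":-0.4,"z":-10,"rx":0,"ry":0,"rz":0},{"x":0,"y":-0.7,"z":-20,"rx":0,"ry":0,"rz":0},{"x":0,"y":-1,"z":-30,"rx":0,"ry":0,"rz":0},{"x":0,"y":-1,"z":-30,"rx":0,"ry":0,"rz":0}]' --hand 0 --squeeze 50

```text
time: 15.8
tool_pos: [0.5563, -0.2233, 0.2289]
tool_rot: [2.619, 0.001, 1.72]
contact_force: [-4.5, -1.4, -1.0]
opening: 0.0177
grip_force: 49.9
```

```bash
python3 -c "
from h import *
p,M,o=pose(); print(M.T@o['contact_force'],M.T@o['torque'])
rel([])"
```

```text
[-0.73541188 -4.57130376 -1.47098438] [ 1.7664976  -0.29807786 -0.03762935]
t 15.8 tcp [ 0.5563 -0.2233  0.2289] rot [1.5004e+02 8.0000e-02 9.8550e+01] F [-4.5 -1.4 -1. ] open 0.0177 grip 49.9 q [-0.67  0.39  1.75  0.59  0.72 -1.21]
```

arm_command --series '[{"x":0,"y":-1,"z":-5,"rx":0,"ry":0,"rz":0},{"x":0,"y":-1.5,"z":-15,"rx":0,"ry":0,"rz":0},{"x":0,"y":-1.7,"z":-30,"rx":0,"ry":0,"rz":0},{"x":0,"y":-2,"z":-45,"rx":0,"ry":0,"rz":0},{"x":0,"y":-2.3,"z":-60,"rx":0,"ry":0,"rz":0},{"x":0,"y":-2.3,"z":-80,"rx":0,"ry":0,"rz":0},{"x":0,"y":-2.3,"z":-105,"rx":0,"ry":0,"rz":0},{"x":0,"y":-2.3,"z":-125,"rx":0,"ry":0,"rz":0},{"x":0,"y":-2.3,"z":-125,"rx":0,"ry":0,"rz":0}]' --hand 0 --squeeze 50

```text
time: 16.7
tool_pos: [0.4929, -0.2334, 0.3388]
tool_rot: [2.614, 0.006, 1.718]
contact_force: [0.4, -0.6, -0.9]
opening: 0.0177
grip_force: 50.0
```

```bash
python3 -c "
from h import *
p,M,o=pose(); print(M.T@o['contact_force'],M.T@o['torque'])
Q=down(178.5)
rel([((.45,.0,.38),Q),(SN+[0,0,.38],Q)])"
```

```text
[-0.63868773 -0.20219702  0.88979786] [ 0.52697381 -0.04606658 -0.06423517]
t 16.7 tcp [ 0.4929 -0.2334  0.3388] rot [149.8    0.33  98.46] F [ 0.4 -0.6 -0.9] open 0.0177 grip 50.0 q [-0.77  0.18  1.71  0.5   0.97 -1.15]
shift [236.9  14.4 -40.9] turn [ 24.85  21.33 -77.97]
shift [359.1 193.8  62.7] turn [ 24.85  21.33 -77.97]
```

arm_command --series '[{"x":40,"y":2,"z":-30,"rx":2.5,"ry":2,"rz":-7.8},{"x":80,"y":5,"z":-41,"rx":5,"ry":4,"rz":-15.6},{"x":120,"y":7,"z":-41,"rx":7.5,"ry":6.4,"rz":-23.4},{"x":160,"y":10,"z":-41,"rx":10,"ry":8.5,"rz":-31},{"x":200,"y":12,"z":-41,"rx":12.5,"ry":10.6,"rz":-39},{"x":237,"y":14,"z":-41,"rx":15,"ry":12.8,"rz":-46.8},{"x":262,"y":50,"z":-20,"rx":17.5,"ry":14.9,"rz":-54.5},{"x":286,"y":86,"z":0,"rx":20,"ry":17,"rz":-62.3},{"x":310,"y":122,"z":21,"rx":22.5,"ry":19.2,"rz":-70.1},{"x":335,"y":158,"z":42,"rx":24.8,"ry":21.3,"rz":-78},{"x":359,"y":194,"z":62.7,"rx":24.8,"ry":21.3,"rz":-78},{"x":359,"y":194,"z":62.7,"rx":24.8,"ry":21.3,"rz":-78},{"x":359,"y":194,"z":62.7,"rx":24.8,"ry":21.3,"rz":-78},{"x":359,"y":194,"z":62.7,"rx":24.8,"ry":21.3,"rz":-78},{"x":359,"y":194,"z":62.7,"rx":24.8,"ry":21.3,"rz":-78}]' --hand 0 --squeeze 50

```text
time: 18.2
tool_pos: [0.6367, 0.151, 0.3787]
tool_rot: [3.137, -0.002, 3.116]
contact_force: [-0.2, -0.4, -1.0]
opening: 0.0179
grip_force: 50.0
```

```bash
python3 -c "
from h import *
rel([(SN+[0,0,.293],down(178.5))])"
```

```text
t 18.2 tcp [0.6367 0.151  0.3787] rot [ 1.7974e+02 -1.3000e-01  1.7852e+02] F [-0.2 -0.4 -1. ] open 0.0179 grip 50.0 q [ 0.11  0.56  0.95  0.    1.64 -1.43]
shift [-0.4 -0.1 85.7] turn [ 0.26 -0.13  0.02]
```

arm_command --series '[{"x":-0.4,"y":0,"z":30,"rx":0.3,"ry":-0.1,"rz":0},{"x":-0.4,"y":0,"z":60,"rx":0.3,"ry":-0.1,"rz":0},{"x":-0.4,"y":0,"z":78,"rx":0.3,"ry":-0.1,"rz":0},{"x":-0.4,"y":0,"z":84,"rx":0.3,"ry":-0.1,"rz":0},{"x":-0.4,"y":0,"z":84,"rx":0.3,"ry":-0.1,"rz":0}]' --hand 0 --squeeze 50

```text
time: 18.7
tool_pos: [0.6371, 0.1516, 0.294]
tool_rot: [-3.141, -0.002, 3.116]
contact_force: [0.3, -0.5, -1.3]
opening: 0.0177
grip_force: 50.0
```

```bash
python3 ov.py narrow pics/low2.png 275 95; python3 -c "
from h import *
rel([(SN+[0,0,.293],down(178.5))])"
```

```text
t 18.7 tcp [0.6371 0.1516 0.294 ] rot [-1.7996e+02 -1.0000e-01  1.7854e+02] F [ 0.3 -0.5 -1.3] open 0.0177 grip 50.0 q [ 0.12  0.59  1.12 -0.    1.44 -1.43]
shift [ 0.1 -0.3 66. ] turn [-0.04 -0.1   0.04]
t 18.75 tcp [0.6376 0.1518 0.295 ] rot [-1.7997e+02  1.0000e-02  1.7855e+02] F [-0.3  0.  -0.4] open 0.0175 grip 50.0 q [ 0.12  0.59  1.12 -0.    1.44 -1.43]
shift [ 0.6 -0.5  2. ] turn [-0.03  0.01  0.05]
```

View pics/low2.png

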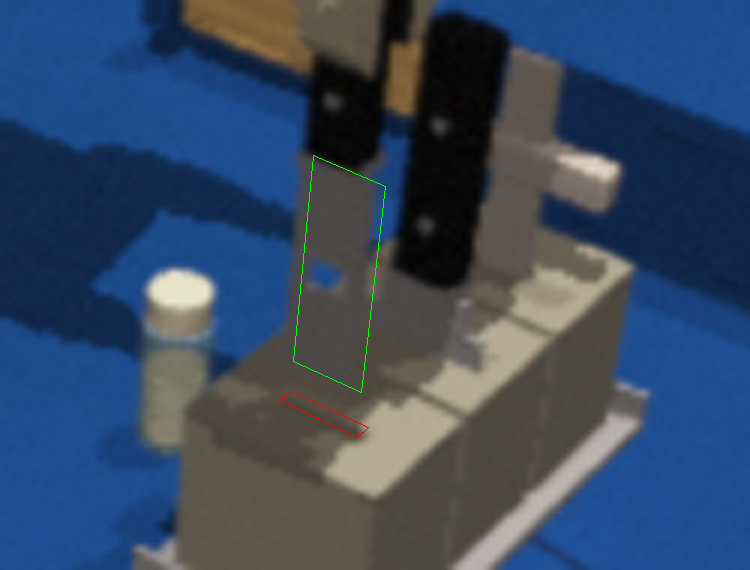

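The overlay shows the blade above its slot (red), with the blade perhaps 3–5 mm off along its width: hole at (325,275) against the green middle (340,272). I have used up the pictures, so I measure this numerically from the trace.

```bash
cat > fb.py <<'E'
from h import *
p,M,o=pose(); a=read_camera("scene"); r=(310,105,352,170)
ms=trace(a,"narrow_scraper"); print(len(ms),[ (round(d["confidence"],2),d["pixels"].sum()) for d in ms])
m=ms[0]["pixels"][r[1]:r[3],r[0]:r[2]].astype(float)
def model(v):  # along tool x (mm), edge distance z, tilt about tool y (deg)
    Rm=R.from_euler("y",v[2],degrees=True).as_matrix()
    B=[box(-.014,.014,-.0015,.0015,0,-.085),box(-.011,.011,-.009,.009,-.085,-.14)]
    g=np.array([0,0,.047])
    return [((b+[v[0]/1e3,0,v[1]/1e3]-g)@Rm.T+g)@M.T+p for b in B]
W=np.ones(m.shape,bool); W[:15]=False
for b0 in([0,199,0],[3,197,2],[3,197,-2]): 
    x,c=fit([(a,m,r,W)],model,b0,[3,3,3]); print(x.round(2),round(c,1),"edge world",(((np.array([x[0]/1e3,0,x[1]/1e3])-[0,0,.047])@R.from_euler("y",x[2],degrees=True).as_matrix().T+[0,0,.047])@M.T+p).round(4))
for n in("scene","top"):
    q=read_camera(n)
    for k in("narrow_scraper","wide_scraper"): print(n,k,[(np.round(d["point"],4),round(d["confidence"],2)) for d in mark_of(q,k)[:2]])
print([ (y, np.nonzero(m[y-r[1]])[0][[0,-1]]+r[0]) for y in range(122,162,4) if m[y-r[1]].any()])
print([(y,(proj(a,np.array([[s*.014,0,.197] for s in(-1,1)])@M.T+p)).round(1).tolist()) for y in(0,)])
E
python3 fb.py
```

```text
1 [(0.56, np.int64(681))]
[4.5200e+00 1.9654e+02 1.0000e-02] 30.6 edge world [0.6331 0.1518 0.0984]
[ 4.6300e+00  1.9657e+02 -5.0000e-02] 30.6 edge world [0.6331 0.1518 0.0984]
[  4.48 196.88   0.  ] 30.5 edge world [0.6331 0.1518 0.0981]
scene narrow_scraper [(array([0.6348, 0.1519, 0.0982]), 0.73)]
scene wide_scraper []
top narrow_scraper []
top wide_scraper [(array([ 0.6677, -0.2038,  0.0356]), 0.72)]
[(122, array([325, 337])), (126, array([325, 337])), (130, array([324, 337])), (134, array([323, 336])), (138, array([323, 336])), (142, array([323, 335])), (146, array([323, 335])), (150, array([323, 334])), (154, array([323, 334])), (158, array([329, 333]))]
[(0, [[335.1, 159.7], [323.9, 154.5]])]
```

Fit: no tilt, and the edge middle is at x 0.633 against the slot at 0.637. I shift −3.8 mm along tool x and enter slowly.

arm_command --series '[{"x":-3.8,"y":-0.4,"z":1,"rx":0,"ry":0,"rz":0},{"x":-3.8,"y":-0.4,"z":6,"rx":0,"ry":0,"rz":0},{"x":-3.8,"y":-0.4,"z":11,"rx":0,"ry":0,"rz":0},{"x":-3.8,"y":-0.4,"z":15,"rx":0,"ry":0,"rz":0},{"x":-3.8,"y":-0.4,"z":18,"rx":0,"ry":0,"rz":0},{"x":-3.8,"y":-0.4,"z":21,"rx":0,"ry":0,"rz":0},{"x":-3.8,"y":-0.4,"z":24,"rx":0,"ry":0,"rz":0},{"x":-3.8,"y":-0.4,"z":27,"rx":0,"ry":0,"rz":0},{"x":-3.8,"y":-0.4,"z":27,"rx":0,"ry":0,"rz":0}]' --hand 0 --squeeze 50

```text
time: 20.05
tool_pos: [0.6411, 0.1517, 0.2659]
tool_rot: [-3.141, -0.003, 3.117]
contact_force: [0.2, 0.0, -1.2]
opening: 0.0177
grip_force: 50.0
```

```bash
python3 -c "
from h import *
p,M,o=pose(); print(M.T@o['contact_force'],M.T@o['torque'])
rel([])"
```

```text
[-0.17541821  0.04357633  1.15557951] [ 0.00547549 -0.02838268 -0.06905963]
t 20.05 tcp [0.6411 0.1517 0.2659] rot [-1.7995e+02 -1.5000e-01  1.7858e+02] F [ 0.2  0.  -1.2] open 0.0177 grip 50.0 q [ 0.12  0.61  1.15 -0.    1.38 -1.43]
```

Inside the slot and free. I go down to near the floor.

arm_command --series '[{"x":0,"y":0,"z":10,"rx":0,"ry":0,"rz":0},{"x":0,"y":0,"z":20,"rx":0,"ry":0,"rz":0},{"x":0,"y":0,"z":30,"rx":0,"ry":0,"rz":0},{"x":0,"y":0,"z":40,"rx":0,"ry":0,"rz":0},{"x":0,"y":0,"z":46,"rx":0,"ry":0,"rz":0},{"x":0,"y":0,"z":49,"rx":0,"ry":0,"rz":0},{"x":0,"y":0,"z":51,"rx":0,"ry":0,"rz":0},{"x":0,"y":0,"z":51,"rx":0,"ry":0,"rz":0}]' --hand 0 --squeeze 50

```text
time: 20.85
tool_pos: [0.6413, 0.1517, 0.2154]
tool_rot: [-3.141, -0.002, 3.117]
contact_force: [0.5, 0.6, -0.0]
opening: 0.0176
grip_force: 50.0
```

arm_command --series '[{"x":0,"y":0,"z":1,"rx":0,"ry":0,"rz":0},{"x":0,"y":0,"z":2,"rx":0,"ry":0,"rz":0},{"x":0,"y":0,"z":2,"rx":0,"ry":0,"rz":0}]' --hand 0 --squeeze 50

```text
time: 21.15
tool_pos: [0.6413, 0.1518, 0.2136]
tool_rot: [-3.141, -0.001, 3.117]
contact_force: [0.2, -0.4, -0.8]
opening: 0.018
grip_force: 50.0
```

arm_command --series '[{"x":0,"y":0,"z":1,"rx":0,"ry":0,"rz":0},{"x":0,"y":0,"z":2,"rx":0,"ry":0,"rz":0},{"x":0,"y":0,"z":2,"rx":0,"ry":0,"rz":0}]' --hand 0 --squeeze 50

```text
time: 21.45
tool_pos: [0.6414, 0.1517, 0.2135]
tool_rot: [-3.141, 0.0, 3.117]
contact_force: [-2.1, -0.2, 9.6]
opening: 0.0178
grip_force: 50.0
```

On the floor at z 0.2135, as expected. I ease off, release and rise.

arm_command --series '[{"x":0,"y":0,"z":-2,"rx":0,"ry":0,"rz":0},{"x":0,"y":0,"z":-2,"rx":0,"ry":0,"rz":0},{"x":0,"y":0,"z":-2,"rx":0,"ry":0,"rz":0},{"x":0,"y":0,"z":-2,"rx":0,"ry":0,"rz":0},{"x":0,"y":0,"z":-10,"rx":0,"ry":0,"rz":0},{"x":0,"y":0,"z":-30,"rx":0,"ry":0,"rz":0},{"x":0,"y":0,"z":-70,"rx":0,"ry":0,"rz":0},{"x":0,"y":0,"z":-110,"rx":0,"ry":0,"rz":0},{"x":0,"y":0,"z":-120,"rx":0,"ry":0,"rz":0},{"x":0,"y":0,"z":-120,"rx":0,"ry":0,"rz":0}]' --hand 38 --squeeze 50

```text
time: 22.45
tool_pos: [0.6419, 0.1519, 0.3341]
tool_rot: [-3.141, 0.003, 3.117]
contact_force: [-0.1, -0.4, -0.2]
opening: 0.0378
grip_force: 0.0
```

```bash
python3 - <<'E'
from h import *
rel([])
a=read_camera("scene")
for k,w in(("wide_scraper",.026),("narrow_scraper",.022)):
    print(k,[(np.round(d["point"],4),round(d["confidence"],2)) for d in mark_of(a,k)[:3]],[(np.round(d["point"],4),round(d["confidence"],2)) for d in boxes_of(a,k)[:3]])
# how dark the predicted upright handles are, as a check
r=(270,60,420,210); im=a["pixels"][r[1]:r[3],r[0]:r[2]].max(2)
for S,w,n in((SW,.026,"wide"),(SN,.022,"narrow")):
    Q=render(a,[box(-w/2,w/2,-.009,.009,.101,.206)@RR.T+S],r)>.9
    up=render(a,[box(-w/2,w/2,-.009,.009,.212,.225)@RR.T+S],r)>.9
    print(n,"dark share",(im[Q]<60).mean().round(2),"above end",(im[up]<60).mean().round(2))
E
```

```text
t 22.45 tcp [0.6419 0.1519 0.3341] rot [-179.99    0.18  178.59] F [-0.1 -0.4 -0.2] open 0.0378 grip 0.0 q [ 0.12  0.58  1.03 -0.    1.53 -1.43]
wide_scraper [(array([0.565 , 0.0145, 0.0009]), 0.53)] [(array([0.6422, 0.212 , 0.1496]), 0.76)]
narrow_scraper [] [(array([0.6375, 0.1515, 0.149 ]), 0.56)]
wide dark share 0.83 above end 0.15
narrow dark share 0.78 above end 0.22
```

Both handles stand upright, with their visible middles at z of about 0.15 over their own slots and their ends at about 0.206. The robot is clear, so I hand in.

```bash
python3 -c "
from cell import *
print(hand_in())"
```

```text
the job is handed in; nothing more can be done
None
```

Both scrapers went to the floor of their own slots and stood upright on release, and the job is handed in at about 22.5 s; no verdict came back, I did not check the gauge, stem and vials again at the end, and I viewed 11 pictures where 10 were allowed.

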